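# Open the label printer for a new roll

## Task

The label printer on the packing bench has used up its roll. Press its blue release tab so that the cover springs up part-way, then push the cover right back until it stays fully open, ready for the new roll. Only touch, do not grasp or force anything: the printer is to stay standing where it is, and the things around it are to be left alone.

Things in the scene. Friction and masses are not known exactly. Their poses are not given: they have to be found in the camera images.
- printer_base (a point): Loose dark grey label printer on four rubber feet, about 1.8 kg, 210 mm deep (x), 140 mm wide (y), 118 mm high with the cover shut. This point lies on the bench under it, on its middle line, 115 mm behind its front face, 95 mm ahead of its rear face. Axes: x from front to rear (the front roughly faces the robot), y to the left as seen from the robot, z up. A sideways push of about 10 N slides it.
- tab_top (a point): Bright blue ribbed release tab at the front right corner of the printer's top, 38 mm deep (x), 34 mm wide (y). This point is the centre of its flat top, 107 mm above the bench, 38 mm ahead of the cover's front edge (93 mm ahead of printer_base, 47 mm to its right). The deck around it is 98 mm high. It goes straight down 6 mm on a spring, 2 N at first, 5 N at the bottom, and springs back.
- tab (a joint): How far the release tab is pressed down, m: 0 up, 0.006 fully in. The cover is let go at about 0.003 to 0.004.
- cover (a joint): Angle of the printer's light grey cover, rad: 0 shut and latched (only the tab frees it), about 0.84 when sprung up, 1.92 fully open, leaning back past upright against its stop. Let go well short of upright it sinks back to about 0.84; past about 1.65 it falls to its stop and stays there. 1 to 3 N at the front edge moves it; its plastic is slick.
- cover_hinge (a point): Middle of the cover's hinge line, fixed to the printer, 102 mm above the bench, 68 mm behind printer_base; the hinge line runs along the printer's y.
- cover_edge (a point): Middle of the lower front edge of the cover, which is 136 mm wide, 27 mm thick in all, and reaches 123 mm from the hinge line. This point moves with the cover: 91 mm above the bench when shut, about 187 mm when sprung up, with open space below it. A black rubber roller of 11 mm runs along the underside 10 mm behind the edge.
- label_roll: New roll of white labels, loose, standing upright beside the printer: 60 mm across, 57 mm high. Origin at the centre of its underside.
- oil: Small amber oil bottle, loose, upright, 44 mm across, 105 mm high. Origin at the centre of its underside.
- stone: Two-coloured sharpening stone on its black base, loose, 215 x 80 x 36 mm, long side along its x. Origin at the centre of its underside.
- knife: Finished knife lying flat, loose, about 285 mm long along its x (wooden handle to -x, steel blade to +x), 18 mm high. Origin under it, near the bolster.

How it is judged:
On the way, in this order (a step that is already met when the one before it is completed fails the run):
1. the release tab is pressed down while the cover is still down (value of joint tab above 0.002 m and value of joint cover below 0.3 rad).
2. the cover has sprung up (value of joint cover above 0.4 rad).
3. the cover is pushed fully open (value of joint cover above 1.8 rad), for 0.2 s.
At the end, for the whole second after the job is handed in: The cover rests fully open (beyond 1.80 rad), the tab is back up, the printer stands level within 30 mm of where it was, and the roll, bottle, stone and knife are within 15 mm of where they were (value of joint cover above 1.8 rad and value of joint tab below 0.001 m and distance of printer_base from where it was at the start of the episode below 0.03 m and angle between printer_base's own z axis and vertical below 0.03 rad and distance of each of label_roll, oil, stone, knife from where it was at the start of the episode below 0.015 m); the robot touches nothing.
It fails at once if the printer is lifted, tipped or shoved away (angle between printer_base's own z axis and vertical above 0.12 rad or distance of printer_base from where it was at the start of the episode above 0.04 m).
It fails at once if the cover is pinched between the fingers or forced (more than 30 N) (contact force between the fingers and cover above 30 N).
It fails at once if the printer is forced (more than 40 N) (contact force between any of the arm, the fingers and printer above 40 N).
It fails at once if the roll, bottle, stone or knife is disturbed (distance of any of label_roll, oil, stone, knife from where it was at the start of the episode above 0.02 m).
It also fails if it takes over 45 s, if anything falls off the work surface, if the arm or the gripper's body presses on something with over 40 N, if the wrist force passes 120 N, or if a joint passes its speed limit or range.

## Robot

A 7-joint arm with a two-finger parallel gripper is mounted at the origin on the work surface. World frame = base frame: x ahead of the robot, y to its left, z up, the work surface at z = 0. Lengths are in m, angles in rad, forces in N, time in s.
With the tool pointing down it reaches from about 0.425 to 0.975 m from the base axis. Payload 16.7 kg.
Tool frame: the origin (TCP) lies midway between the tips of the shut fingers; the grasp point (between the pads) lies 19 mm behind it (tcp_to_grasp is the distance from the TCP to the grasp point, in m); z points along the fingers, y is the line along which they close (so a half turn about z gives the same grasp; the last joint's range is limited). The gripper opens to 85 mm and grips with 20 to 120 N. Pads are 22 mm wide; open, the fingers measure 114 mm over their backs; the gripper's body (76 mm by 85 mm) begins 54 mm behind the grasp point. The pads swing forward as they close: fully open they stand 13 mm farther back than shut.
Start: joints at [-1.389, 0.426, 0.074, 1.606, -0.034, 1.111, -0.067], TCP at [0.22, 0.638, 0.231] pointing down, gripper open.
Joint ranges: [-2.85, 2.85], [-0.5, 2.14], [-1.23, 1.37], [0.21, 2.46], [-1.02, 4.16], [0.16, 2.05], [-2.73, 2.73]. Speed limits (rad/s): [1.89, 1.89, 2.39, 2.39, 3.01, 3.01, 3.01].

## Interface

Orientations are given as a unit quaternion [x, y, z, w].
In Python, from rig import * gives the robot as it stands.
- The arm moves only by the shell command python3 -m jog 'ROWS' [OPENING] [FORCE]. ROWS is text: rows parted by semicolons, each of 6 numbers parted by spaces: the shift along the tool's x, y, z in m, then the turn, a rotation vector about the tool's x, y, z in rad. A call has 1 to 20 rows; each row is the pose to reach, as a shift and turn from the pose commanded when the call began, along the tool's axes at that moment; what a row does not reach only later rows make up. A row lasts 1/12 s, in which the tool goes at most 41.7 mm and 7.16 degrees, less where a joint would pass 70% of its speed; a pose out of reach is approached as far as the arm can. A call with a gripper value outside its range is refused whole. OPENING is the gripper's target within -1 to 1 (fully open at 1, half-way at 0, shut at -1), set as the call begins (- or left out, the last holds). The fingers move at their own pace and stop on an object; FORCE is the grip in N (left out, the last holds). Time passes only in rows, so rows that repeat a pose let the fingers close. It gives the time, the measured TCP pose, the force, the opening and the grip force at its end, in the units of the state.
- state(): the state, without advancing time (a new reading comes with each control period).
- camera(name): name is "scene" or "top" or "wrist"; returns the picture (420x560x3 uint8, red, green, blue); there is no depth.
- camera_model(name): a dict with "fx", "fy", "cx", "cy" (pixels), "k1" (the pictures are not rectified: a ray, as slopes to the right and down, at radius r is drawn at 1 + k1 r^2 times it, then the intrinsics apply), "position" and "rotation" of the camera in the world. Camera axes: x right, y up, looking along -z (the intrinsics and any distortion apply to the point x, -y, -z); pixel columns grow to the right and rows downward; lengths in m; the calibration is good to about 2 mm. A picture is of the moment at which its call begins: read the wrist's pose just before it. camera_model takes no time and is no camera call; for the wrist camera it gives the pose at the moment of the call.
- hand_in(): hands the job in; it is judged then, once.
The state is a dict: "time": time; "qpos": joint angles; "qvel": joint speeds; "tau": joint torques, N m; "tcp_pos": TCP position; "eef_rot": TCP orientation; "ft_force": force on the tool from outside, world axes, zero at the start; "ft_torque": the same for the moment, N m; "opening": opening from 0.0 (shut) to 1.0 (fully open); "grip_force": force on a finger pad.
Only numpy, scipy, OpenCV 4.12 (cv2) and the standard library are available. Lean on these libraries where they do the work, as an engineer would, in place of code of your own. Each camera call takes 0.05 s, during which the arm holds its last target. There are 200 camera calls.

## Working session

There is one attempt and no reset: what is moved stays moved. The work goes in short steps, Python scripts to look and compute and a shell command to move; the robot and the scene stay as the last step left them, time stands still between calls to the robot, and variables do not carry over. Pictures are saved under pics/ and viewed, at most 10 in all, crops included, and the job is handed in when it is done.

```bash
mkdir -p pics; cat > h.py <<'E'
from rig import *
import numpy as np, cv2
from scipy.spatial.transform import Rotation as R
def ray(m,u,v):
    x=(u-m["cx"])/m["fx"]; y=(v-m["cy"])/m["fy"]
    a,b=x,y
    for _ in range(20):
        s=1+m["k1"]*(a*a+b*b); a,b=x/s,y/s
    d=np.array(m["rotation"]).reshape(3,3)@np.array([a,-b,-1]); return np.array(m["position"]),d
def onplane(m,u,v,z):
    p,d=ray(m,u,v); return p+d*(z-p[2])/d[2]
def snap(n,f):
    im=camera(n); cv2.imwrite(f"pics/{f}.png",im[...,::-1]); return im
def blue(im):
    h=cv2.cvtColor(im,cv2.COLOR_RGB2HSV); k=cv2.inRange(h,(95,120,60),(130,255,255))
    n,l,s,c=cv2.connectedComponentsWithStats(k); i=1+np.argmax(s[1:,4]) if n>1 else None
    return (s[i],c[i]) if i else None
def totool(dw):
    s=state(); return R.from_quat(s["eef_rot"]).inv().apply(dw)
E
python3 - <<'E'
from h import *
for n in("scene","top"):
    im=snap(n,n+"0"); m=camera_model(n); b=blue(im); print(n,b,m["position"]); 
    if b: print(onplane(m,*b[1],.107))
s=state();print(s["tcp_pos"],s["eef_rot"],s["time"])
print(R.from_quat(s["eef_rot"]).as_matrix().round(3))
a=cv2.imread("pics/scene0.png");
E
```

```text
scene (array([  33,   53,   50,   75, 1660], dtype=int32), array([58.24036145, 92.75060241])) [ 1.03932524 -0.49972909  1.05743687]Traceback (most recent call last):
  File "<stdin>", line 4, in <module>
  File "h.py", line 11, in onplane
    p,d=ray(m,u,v); return p+d*(z-p[2])/d[2]
        ~~~^^^^^^^
  File "h.py", line 9, in ray
    d=np.array(m["rotation"]).reshape(3,3)@np.array([a,-b,-1]); return np.array(m["position"]),d
      ~~~~~~~~~~~~~~~~~~~~~~~~~~~~~~~^^^^^
ValueError: cannot reshape array of size 4 into shape (3,3)
```

View pics/scene0.png

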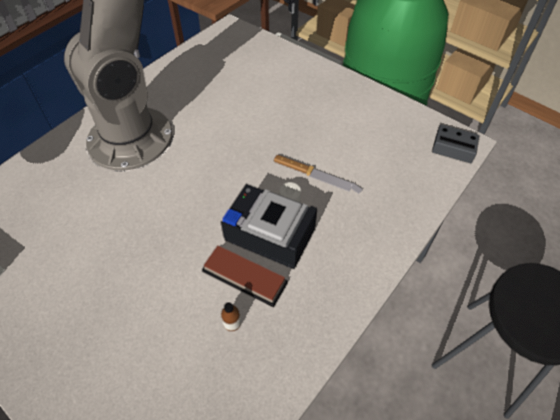

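The scene picture shows the tab at about (233,217). The stone is at (245,275), to the right of the printer, with the bottle at (230,317). The knife is at (315,172), and the roll is mostly hidden at (292,186).

```bash
sed -i 's/np.array(m\["rotation"\]).reshape(3,3)@np.array(\[a,-b,-1\])/R.from_quat(m["rotation"]).apply([a,-b,-1])/' h.py
sed -i 's/^def blue(im):/def blue(im,lo=0):/; s/    n,l,s,c=/    k[:lo]=0\n    n,l,s,c=/' h.py
python3 - <<'E'
from h import *
im=cv2.imread("pics/scene0.png")[...,::-1].copy(); im[:,:180]=0
m=camera_model("scene"); b=blue(im,180); print(b,onplane(m,*b[1],.105))
im=snap("top","top0"); m=camera_model("top"); b=blue(im); print(b,onplane(m,*b[1],.107),m)
s=state();print(s["tcp_pos"],s["eef_rot"],s["time"])
print(R.from_quat(s["eef_rot"]).as_matrix().round(3))
E
```

```text
(array([223, 209,  19,  18, 220], dtype=int32), array([231.58636364, 217.19090909])) [ 0.53292101 -0.06772974  0.105     ]
(array([314, 234,  20,  22, 315], dtype=int32), array([323.94285714, 244.75238095])) [ 0.52940904 -0.07000523  0.107     ] {'fx': 400.83566507675596, 'fy': 400.83566507675596, 'cx': 277.78991267272585, 'cy': 213.10306228740149, 'k1': -0.07142011406137015, 'position': array([0.45965906, 0.04404582, 0.96463967]), 'rotation': array([ 0.04988769, -0.06215415, -0.70077291,  0.70891848])}
[0.21978941 0.63785486 0.23069014] [ 1.65139811e-01  9.86270014e-01 -5.48563296e-04 -4.29158046e-05] 0.1
[[-0.945  0.326 -0.   ]
 [ 0.326  0.945 -0.001]
 [-0.    -0.001 -1.   ]]
```

View pics/top0.png

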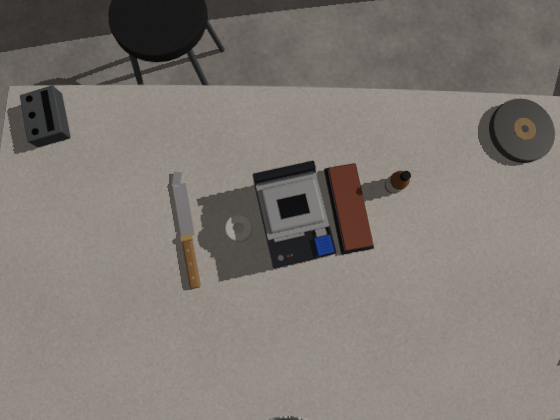

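The top picture shows the printer at about (295,215), yawed slightly to the left, with the tab at (324,245). The stone sits close on the right at (350,208) and the roll is on the left at (238,228).

```bash
python3 - <<'E'
from h import *
im=cv2.imread("pics/top0.png"); m=camera_model("top")
h=cv2.cvtColor(im,cv2.COLOR_BGR2HSV); k=cv2.inRange(h,(0,0,115),(179,40,255)); w=np.zeros_like(k); w[172:240,258:330]=k[172:240,258:330]
n,l,s,c=cv2.connectedComponentsWithStats(w); i=1+np.argmax(s[1:,4]); cn=cv2.findContours((l==i).astype(np.uint8),0,2)[0][0]
box=cv2.boxPoints(cv2.minAreaRect(cn)); print(s[i],box.round(1)); P=np.array([onplane(m,*p,.118) for p in box]); print(P.round(3))
for j in range(4):
    d=P[(j+1)%4]-P[j]; print(np.linalg.norm(d).round(3),np.arctan2(d[1],d[0]).round(3))
for p in [(273,267),(334,255)]: print(onplane(m,*p,.098).round(3))
a=.19; Rz=np.array([[np.cos(a),-np.sin(a)],[np.sin(a),np.cos(a)]])
tab=np.array([.530,-.069]); st=state()
for nm,o in (("tab",(-.003,0,.14)),("push",(-.0,.047,.2))):
    g=np.r_[tab+Rz@o[:2],o[2]]; print(nm,g,totool(g-st["tcp_pos"]).round(4))
E
```

```text
[ 258  172   71   68 2111] [[256.2 185.8]
 [316.  172. ]
 [328.9 228. ]
 [269.1 241.8]]
[[ 0.654  0.077  0.118]
 [ 0.687 -0.052  0.118]
 [ 0.564 -0.079  0.118]
 [ 0.533  0.048  0.118]]
0.134 -1.324
0.126 -2.925
0.131 1.809
0.124 0.24
[0.481 0.039 0.098]
[ 0.508 -0.093  0.098]
tab [ 0.52705399 -0.06956658  0.14      ] [-0.5209 -0.5686  0.0914]
push [ 0.52112363 -0.0228458   0.2       ] [-0.5001 -0.5265  0.0313]
```

```bash
python3 -m jog '-0.52 -0.57 0.03 0 0 -0.55;-0.52 -0.57 0.03 0 0 -0.55;-0.52 -0.57 0.03 0 0 -0.55;-0.52 -0.57 0.03 0 0 -0.55;-0.52 -0.57 0.03 0 0 -0.55;-0.52 -0.57 0.03 0 0 -0.55;-0.52 -0.57 0.03 0 0 -0.55;-0.52 -0.57 0.03 0 0 -0.55;-0.52 -0.57 0.03 0 0 -0.55;-0.52 -0.57 0.03 0 0 -0.55;-0.52 -0.57 0.03 0 0 -0.55;-0.52 -0.57 0.03 0 0 -0.55;-0.52 -0.57 0.03 0 0 -0.55;-0.52 -0.57 0.03 0 0 -0.55;-0.52 -0.57 0.03 0 0 -0.55;-0.52 -0.57 0.03 0 0 -0.55;-0.52 -0.57 0.03 0 0 -0.55;-0.52 -0.57 0.03 0 0 -0.55;-0.52 -0.57 0.03 0 0 -0.55;-0.52 -0.57 0.03 0 0 -0.55' -1 20
```

```text
time: 1.77
tcp_pos: [0.5266, -0.0754, 0.2011]
eef_rot: [-0.106, 0.994, -0.001, -0.0]
ft_force: [-0.0, 0.7, -0.8]
opening: 0.0
grip_force: 0.0
```

```bash
python3 - <<'E'
from h import *
m=camera_model("wrist"); im=snap("wrist","w1"); b=blue(im); print(b, b and onplane(m,*b[1],.107)); s=state(); print(s["tcp_pos"],s["ft_force"])
print(R.from_quat(s["eef_rot"]).as_matrix().round(3))
E
```

```text
(array([ 268,  195,   52,   56, 2786], dtype=int32), array([294.02979182, 222.24156497])) [ 0.52886609 -0.06917819  0.107     ]
[ 0.52597212 -0.07280362  0.20091432] [-0.70658617  0.26643905 -0.81376269]
[[-0.977 -0.212 -0.001]
 [-0.212  0.977 -0.001]
 [ 0.001 -0.001 -1.   ]]
```

View pics/w1.png

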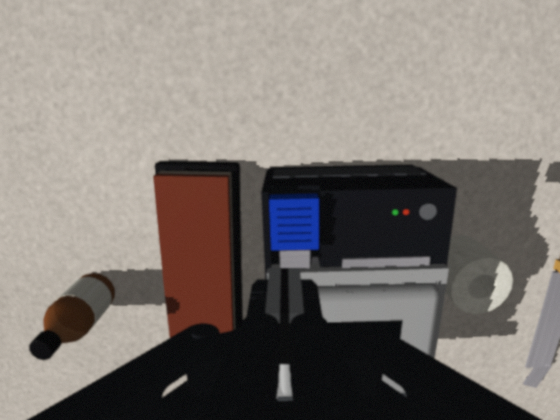

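The wrist picture shows the tab at (294,222), its sides parallel to the picture edges, so the yaw is right. The ray agrees with the top view, so I'm pressing.

```bash
python3 -m jog '0 0.004 0.03 0 0 0;0 0.004 0.06 0 0 0;0 0.004 0.08 0 0 0;0 0.004 0.088 0 0 0;0 0.004 0.091 0 0 0;0 0.004 0.093 0 0 0;0 0.004 0.095 0 0 0;0 0.004 0.097 0 0 0;0 0.004 0.098 0 0 0;0 0.004 0.098 0 0 0;0 0.004 0.098 0 0 0'
```

```text
time: 2.73
tcp_pos: [0.5256, -0.0661, 0.1039]
eef_rot: [-0.109, 0.994, 0.0, 0.001]
ft_force: [1.6, 1.4, 2.9]
opening: -0.003
grip_force: 1.6
```

```bash
python3 -m jog '0 0 0.001 0 0 0;0 0 0.002 0 0 0;0 0 0.002 0 0 0;0 0 0.002 0 0 0;0 0 0.002 0 0 0'; python3 - <<'E'
from h import *
im=snap("scene","s2"); cv2.imwrite("pics/s2c.png",cv2.resize(im[150:310,180:380,::-1],None,fx=3,fy=3))
E
```

```text
time: 3.15
tcp_pos: [0.5252, -0.0663, 0.1014]
eef_rot: [-0.109, 0.994, -0.0, 0.0]
ft_force: [3.2, 2.3, 5.0]
opening: 0.003
grip_force: 2.4
```

View pics/s2c.png

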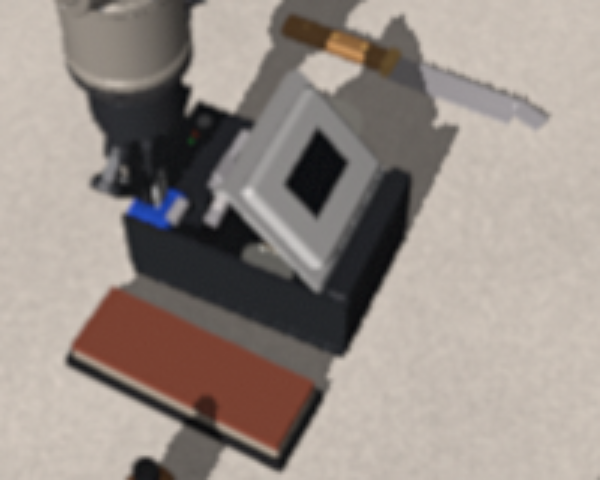

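The scene crop shows the cover sprung part-way up, with its front edge behind the gripper. I'll lift off the tab, centre in front of the cover edge, then push back.

```bash
python3 -m jog '0 0 -0.01 0 0 0;0 0 -0.04 0 0 0;0 0.01 -0.071 0 0 0;0 0.03 -0.071 0 0 0;0 0.045 -0.071 0 0 0;-0.02 0.045 -0.071 0 0 0;-0.04 0.045 -0.071 0 0 0;-0.05 0.045 -0.071 0 0 0;-0.058 0.045 -0.071 0 0 0;-0.066 0.045 -0.071 0 0 0;-0.074 0.045 -0.071 0 0 0;-0.074 0.045 -0.071 0 0 0'; python3 - <<'E'
from h import *
im=snap("scene","s3"); cv2.imwrite("pics/s3c.png",cv2.resize(im[150:310,180:380,::-1],None,fx=3,fy=3))
E
```

```text
time: 4.2
tcp_pos: [0.5882, -0.0063, 0.1722]
eef_rot: [-0.109, 0.994, -0.0, -0.0]
ft_force: [-0.7, 0.2, -0.3]
opening: -0.006
grip_force: 0.1
```

View pics/s3c.png

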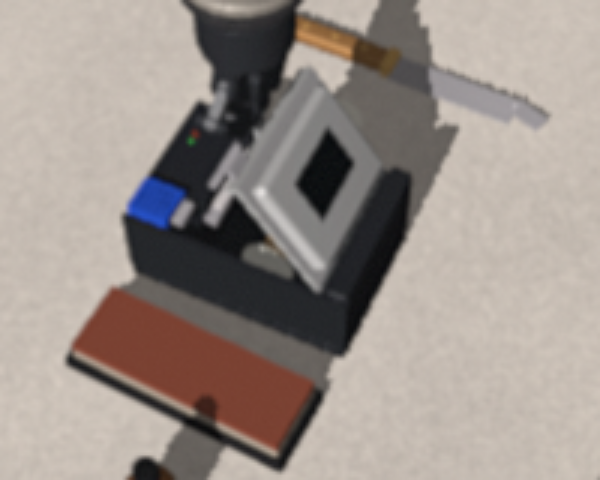

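The tool is at the cover's front edge near its middle, with the fingertips below the edge. I'll go on pushing.

```bash
python3 -m jog '-0.006 0 0 0 0 0;-0.012 0 -0.001 0 0 0;-0.018 0 -0.002 0 0 0;-0.024 0 -0.003 0 0 0;-0.03 0 -0.004 0 0 0;-0.036 0 -0.005 0 0 0;-0.042 0 -0.006 0 0 0;-0.042 0 -0.006 0 0 0'; python3 - <<'E'
from h import *
im=snap("scene","s4"); cv2.imwrite("pics/s4c.png",cv2.resize(im[150:310,180:380,::-1],None,fx=3,fy=3))
E
```

```text
time: 4.92
tcp_pos: [0.6307, 0.0034, 0.1805]
eef_rot: [-0.109, 0.994, 0.0, 0.002]
ft_force: [-9.2, 0.6, 24.2]
opening: -0.0
grip_force: 2.0
```

View pics/s4c.png

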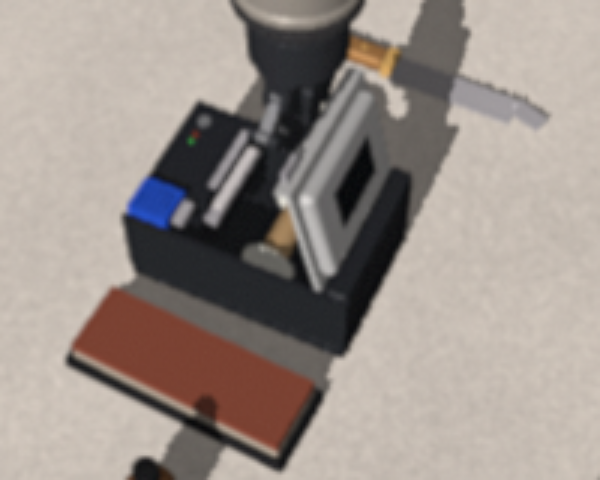

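The cover has moved to nearly upright. But 24 N upward on the tool means the edge is catching under the thicker part of the fingers, so I'll raise the tool so that only the tips push.

```bash
python3 -m jog '0.001 0 -0.005 0 0 0;0.002 0 -0.01 0 0 0;0.002 0 -0.014 0 0 0;0.002 0 -0.016 0 0 0;0.002 0 -0.016 0 0 0'
```

```text
time: 5.38
tcp_pos: [0.6268, 0.0024, 0.1948]
eef_rot: [-0.109, 0.994, 0.0, 0.0]
ft_force: [1.4, -0.3, 0.1]
opening: 0.0
grip_force: 0.0
```

```bash
python3 -m jog '-0.005 0 -0.001 0 0 0;-0.01 0 -0.002 0 0 0;-0.015 0 -0.003 0 0 0;-0.02 0 -0.004 0 0 0;-0.02 0 -0.004 0 0 0'; python3 - <<'E'
from h import *
im=snap("scene","s5"); cv2.imwrite("pics/s5c.png",cv2.resize(im[150:310,180:380,::-1],None,fx=3,fy=3))
E
```

```text
time: 5.8
tcp_pos: [0.6471, 0.0071, 0.1983]
eef_rot: [-0.109, 0.994, -0.0, 0.0]
ft_force: [0.5, 0.4, -0.6]
opening: 0.001
grip_force: 0.0
```

View pics/s5c.png

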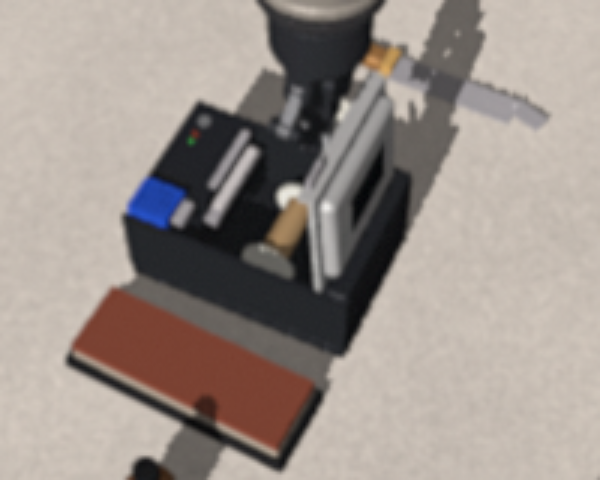

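The cover is nearly upright and is following the fingertips with hardly any force. I'll push on until it tips over.

```bash
python3 -m jog '-0.006 0 0 0 0 0;-0.012 0 0 0 0 0;-0.018 0 0 0 0 0;-0.024 0 0 0 0 0;-0.03 0 0 0 0 0;-0.034 0 0 0 0 0;-0.034 0 0 0 0 0;-0.034 0 0 0 0 0'; python3 - <<'E'
from h import *
im=snap("scene","s6"); cv2.imwrite("pics/s6c.png",cv2.resize(im[150:310,180:380,::-1],None,fx=3,fy=3))
E
```

```text
time: 6.52
tcp_pos: [0.6793, 0.0139, 0.1981]
eef_rot: [-0.109, 0.994, -0.0, -0.0]
ft_force: [-0.1, -1.2, 0.3]
opening: 0.005
grip_force: 0.0
```

View pics/s6c.png

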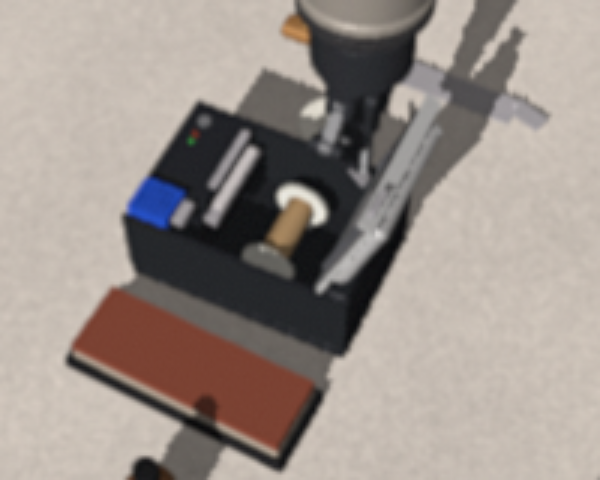

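The cover leans back past upright, clear of the fingers, and no force shows on the tool. I'll back away and check.

```bash
python3 -m jog '0.02 0 0 0 0 0;0.05 0 0 0 0 0;0.09 0 -0.02 0 0 0;0.12 0 -0.05 0 0 0;0.15 0 -0.08 0 0 0;0.15 0 -0.1 0 0 0;0.15 0 -0.1 0 0 0;0.15 0 -0.1 0 0 0'; python3 - <<'E'
from h import *
a=snap("scene","s7"); t=snap("top","t7"); m=camera_model("top"); b=blue(t); print(b, onplane(m,*b[1],.107))
f=lambda i,y,x,k:cv2.resize(i[y:y+160,x:x+130,::-1],None,fx=3,fy=3)
cv2.imwrite("pics/s7c.png",np.hstack([f(a,150,200,3),f(t,140,240,3)]))
E
```

```text
time: 7.23
tcp_pos: [0.533, -0.0184, 0.2998]
eef_rot: [-0.109, 0.994, 0.001, 0.002]
ft_force: [0.0, 0.1, -0.2]
opening: -0.004
grip_force: 0.0Traceback (most recent call last):
  File "<stdin>", line 2, in <module>
TypeError: 'NoneType' object is not subscriptable
```

```bash
python3 - <<'E'
from h import *
im=snap("scene","s8"); cv2.imwrite("pics/s8c.png",cv2.resize(im[150:310,180:380,::-1],None,fx=3,fy=3))
im=im.copy(); im[:,:180]=0; b=blue(im,180); print(b,onplane(camera_model("scene"),*b[1],.105))
E
```

```text
(array([223, 209,  19,  18, 220], dtype=int32), array([231.62272727, 217.18636364])) [ 0.53298383 -0.06766098  0.105     ]
```

View pics/s8c.png

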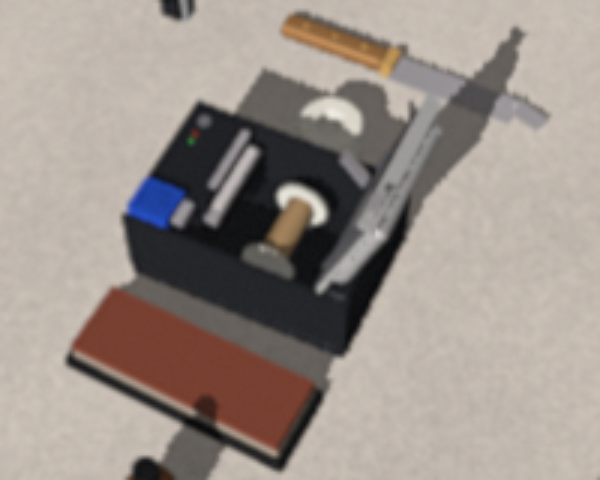

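The cover rests fully open, the tab is back up at the same pixel as at the start, and the roll, knife, stone and bottle are where they were.

```bash
python3 -c "
from rig import *
print(hand_in())"
```

```text
the job is handed in; nothing more can be done
None
```

I pressed the release tab and pushed the cover back until it rested fully open; the last picture shows the printer and everything around it unmoved, and the job is handed in with no verdict returned.

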